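# Kickstand down and live frame held upright with the insulated rod

### The job

The open power board in the hinged frame is still charged, so touch the frame and its kickstand with the insulated rod only, never with the hand. Pull the rod out of its holder, use it to flip the kickstand over centre until it drops fully down while the frame still leans back, then push the frame's orange top rail with the rod until the frame stands upright with the kickstand's red foot pressed against its yellow notch. Do not let go: finish while still gripping the rod and pushing with it, so that the frame cannot tip back, and leave the tin, bottle and tester where they are.

Things in the scene. Friction and masses are not known exactly. Their poses are not given: they have to be found in the camera images.
- stand: Blue base plate of the service stand, fixed to the bench, 10 mm thick. Origin on the bench right below the frame's hinge axis (which is 20 mm up), mid-width of the frame. z up; x is the way to push the frame from its lean to upright (away from the robot, within 0.4 rad); y along the hinge, towards the kickstand. Plate spans x -95 to +140, y -93 to +148 mm; two rubber rests under the frame.
- frame (a joint): Frame hinge, rad: 0 = at rest, leaning 0.5 rad back from vertical towards the stand's -x; 0.5 = upright; more = past upright. Weight (0.75 kg) and a hinge spring always tip it back to 0: about 2.5 N at the rail starts it, about 1 N keeps it upright (3 to 6 N presses the foot well home). Only the kickstand, when down, stops it at upright.
- rail: Orange top rail of the aluminium frame (162 mm wide, green board in it): bar 14 mm thick (x), 162 wide (y), 24 tall (z). Origin at the bar's middle, 195 mm from the hinge; turns with the frame, its z is vertical when upright. A transformer sticks out 40 mm from the board's -x face, its top 110 mm nearer the hinge than the rail's middle.
- kickstand (a joint): Kickstand angle to the frame, rad: 0 = folded up at the frame's +y side (start; it leans 0.2 rad more than the frame), 2.52 = fully down (stop). Free hinge, 0.14 kg steel: with the frame leaning it falls back to 0 below about 0.7 (foot straight above the pivot) and falls down by itself beyond; under 1 N at the foot. The foot goes over the top to the stand's +x side, then down.
- foot: Red foot bar at the kickstand's free end: round, 12 mm thick, sticking out sideways along its +y. Origin at its inner end, in the steel leg (8 mm wide); the clear bar runs from y +5 to +52 mm. Origin is 92 mm to the stand's +y from mid-width and 125 mm from the pivot, which is on the frame 85 mm from the hinge.
- notch: Yellow stop on the base plate with a steep sloping face towards -x. Origin and axes as the stand's (not at the block); the block is at about x +85 to +140, y +80 to +144 mm, up to 55 mm high. Kickstand down and frame upright: the foot bar bears on the face, which stops the frame at upright and presses the kickstand against its own stop.
- holder: Grey fixed block 70 x 70 x 60 mm with a square hole 13 mm wide and 50 mm deep in the top, in which the rod stands. Origin at the centre of its underside.
- rod: Insulated rod 160 mm long, 80 g, standing upright in the holder. Origin at the centre of its lower end, z along it towards the handle. From 0 to 90 mm it is a yellow square shank 12 mm wide; from 90 to 160 mm a red square handle 18 mm wide, faces square to its x and y. In the holder its lower end is 10 mm above the bench; it must rise 50 mm to come free.
- tin: Aluminium tin, diameter 68 mm, 62 mm high, origin under its centre. Leave alone.
- bottle: Clear bottle with blue cap, diameter 60 mm, 165 mm high, origin under its centre. Leave alone.
- tester: Orange hand-held tester lying flat, 150 (x) x 75 x 37 mm, origin under its centre. Leave alone.
Not all that is in view belongs to the job. What is meant by the rod is not purple, and is the larger of those in its own colour.

How it is judged:
On the way, in this order (a step that is already met when the one before it is completed fails the run):
1. the rod is gripped and clear of its holder (z of rod in the frame of holder above 0.065 m and contact force between the fingers and rod above 2 N), for 0.2 s.
2. the kickstand is fully down while the frame still leans back (value of joint kickstand above 2.42 rad and value of joint frame below 0.2 rad and contact force between the fingers and rod above 2 N), for 0.2 s.
3. the frame is upright, pushed by the rod (value of joint kickstand above 2.42 rad and angle between rail's own z axis and vertical below 0.08 rad and contact force between rod and rail above 0.5 N), for 0.2 s.
At the end, for the whole second after the job is handed in: Kickstand fully down (above 2.42 rad), frame within 0.08 rad of upright and still, rod in the grip (over 2 N) pushing on the orange rail (over 0.5 N), red foot pressed on the yellow notch (over 0.5 N), all through the last second (all of step 3 and contact force between the fingers and rod above 2 N and contact force between foot and notch above 0.5 N and velocity of joint frame between -0.1 and 0.1 rad/s); the arm keeps its last pose, push and grip.
It fails at once if the hand or arm touches the frame or its kickstand (contact force between any of the fingers, the arm and frame above 1 N).
It fails at once if the frame is pushed well past upright (over 0.15 rad) (value of joint frame above 0.65 rad).
It fails at once if the tin, bottle or tester is moved more than 30 mm (distance of any of tin, bottle, tester from where it was at the start of the episode above 0.03 m).
It also fails if it takes over 54 s, if anything falls off the work surface, if the arm or the gripper's body presses on something with over 40 N, if the wrist force passes 120 N, or if a joint passes its speed limit or range.

### The arm

A 7-joint arm with a two-finger parallel gripper is mounted at the origin on the work surface. World frame = base frame: x ahead of the robot, y to its left, z up, the work surface at z = 0. Lengths are in m, angles in rad, forces in N, time in s.
With the tool pointing down it reaches from about 0.425 to 0.925 m from the base axis. Payload 6.8 kg.
Tool frame: the origin (TCP) lies on the centre line of the jaws, within the pads' length; the fingertips stand 25 mm ahead of it and the grasp point (between the pads) lies 6 mm ahead of it; z points along the fingers, y is the line along which they close (so a half turn about z gives the same grasp; the last joint's range is limited). The gripper opens to 85 mm and grips with 20 to 120 N. Pads are 22 mm wide; open, the fingers measure 114 mm over their backs; the gripper's body (76 mm by 85 mm) begins 54 mm behind the grasp point. The pads swing forward as they close: fully open they stand 13 mm farther back than shut.
Start: joints at [-1.414, 0.477, 0.022, 1.555, -0.011, 1.109, -0.083], TCP at [0.177, 0.651, 0.256] pointing down, gripper open.
Joint ranges: [-2.96, 2.96], [-0.34, 2.1], [-1.41, 1.46], [0.24, 2.44], [-1.37, 4.51], [0.17, 1.92], [-2.96, 2.96]. Speed limits (rad/s): [2.39, 2.39, 3.14, 3.14, 3.14, 3.14, 3.14].

### API

Orientations are given as a rotation vector (axis times angle).
In Python, from bench import telemetry, grab_frame, job gives the robot as it stands.
- The arm moves only by the tool apply_moves, never from a script. Its argument "rows" is a list of rows, each a list of 2 entries, a list of its own where there are three numbers: the shift along the tool's x, y, z each as a share of 250 mm, from -1 to 1, then the turn, a rotation vector about the tool's x, y, z each as a share of pi rad, from -1 to 1. A call has 1 to 10 rows; each row is the pose to reach, as a shift and turn from the pose commanded when the call began, along the tool's axes at that moment, turning the shorter way round; what a row does not reach only later rows make up. A row lasts 1/8 s, in which the tool goes at most 62.5 mm and 10.7 degrees, less where a joint would pass 70% of its speed; a pose out of reach is approached as far as the arm can. A call with a number of a shift or a turn outside -1 to 1 is refused whole. A call with a gripper value outside its range is refused whole. "jaw" is the gripper's target within -1 to 1 (fully open at 1, half-way at 0, shut at -1), set as the call begins (left out, the last holds). The fingers move at their own pace and stop on an object; "newtons" is the grip in N (left out, the last holds). Time passes only in rows, so rows that repeat a pose let the fingers close. It gives the time, the measured TCP pose, the force, the opening and the grip force at its end, in the units of the state.
- telemetry.get_obs(): the state, without advancing time (a new reading comes with each control period).
- grab_frame(name): name is "scene" or "top" or "wrist"; returns a dict with "frame" (400x640x3 uint8, red, green, blue), "vertical_fov" (degrees; the focal length in pixels is half the picture's height over the tangent of half this angle, whatever the lens; pixels are square), "cx", "cy" (the principal point, pixels), "k1" (the pictures are not rectified: a ray, as slopes to the right and down, at radius r is drawn at 1 + k1 r^2 times it, then the intrinsics apply), "origin" and "attitude" of the camera in the world. Camera axes: x right, y up, looking along -z (the intrinsics and any distortion apply to the point x, -y, -z); pixel columns grow to the right and rows downward; lengths in m; the calibration is good to about 2 mm. A picture is of the moment at which its call begins. There is no depth.
- job.hand_in(): hands the job in; it is judged then, once.
The state is a dict: "clock": time; "joints": joint angles; "qvel": joint speeds; "tau": joint torques, N m; "tcp_pos": TCP position; "orientation": TCP orientation; "contact_force": force on the tool from outside, world axes, zero at the start; "moment": the same for the moment, N m; "grip_width": finger opening in m; "gripper_force": force on a finger pad.
Only numpy, scipy, OpenCV 4.12 (cv2) and the standard library are available. Lean on these libraries where they do the work, as an engineer would, in place of code of your own. Each camera call takes 0.05 s, during which the arm holds its last target. There are 200 camera calls.

## Working session

There is one attempt and no reset: what is moved stays moved. The work goes in short steps, Python scripts to look and compute and a tool call to move; the robot and the scene stay as the last step left them, time stands still between calls to the robot, and variables do not carry over. Pictures are saved under pics/ and viewed, at most 10 in all, crops included, and the job is handed in when it is done.

Besides the shell and the picture viewer there is one more tool, called after ">>>" as name([rows], argument=value, ...), one row to a line, values as JSON. apply_moves: Moves the arm, as the interface text tells. Its arguments: {"type":"object","properties":{"rows":{"type":"array"},"jaw":{"type":"number"},"newtons":{"type":"number"}},"required":["rows"]}

```bash
ls; mkdir -p pics; cat > h.py <<'E'
import numpy as np, cv2
from bench import telemetry, grab_frame, job
from scipy.spatial.transform import Rotation as R
def rot(a):
    a=np.array(a,float)
    if a.shape==(3,3): return a
    return R.from_rotvec(a).as_matrix() if a.size==3 else R.from_quat(a).as_matrix()
def K(c):
    h=c["frame"].shape[0]; f=h/2/np.tan(np.radians(c["vertical_fov"])/2); return f
def ray(c,u,v):
    f=K(c); d=np.array([(u-c["cx"])/f,(v-c["cy"])/f]); s=d.copy()
    for _ in range(30): s=d/(1+c["k1"]*(s@s))
    w=rot(c["attitude"])@np.array([s[0],-s[1],-1]); return np.array(c["origin"]),w/np.linalg.norm(w)
def onz(c,u,v,z):
    o,d=ray(c,u,v); return o+d*(z-o[2])/d[2]
def tri(r1,r2):
    A=np.zeros((3,3));b=np.zeros(3)
    for o,d in (r1,r2):
        P=np.eye(3)-np.outer(d,d);A+=P;b+=P@o
    x=np.linalg.solve(A,b); return x,[np.linalg.norm((np.eye(3)-np.outer(d,d))@(x-o)) for o,d in (r1,r2)]
def proj(c,p):
    q=rot(c["attitude"]).T@(np.array(p)-np.array(c["origin"])); s=np.array([q[0],-q[1]])/-q[2]
    s=s*(1+c["k1"]*(s@s)); return s*K(c)+[c["cx"],c["cy"]]
def save(c,n): cv2.imwrite(f"pics/{n}.png",c["frame"][:,:,::-1])
E
python3 - <<'E'
from h import *
np.set_printoptions(precision=4,suppress=True)
for n in("scene","top","wrist"):
    c=grab_frame(n); save(c,n+"0"); print(n,{k:v for k,v in c.items() if k!="frame"})
print(telemetry.get_obs())
E
```

```text
pics
scene {'vertical_fov': 43.19177316950597, 'cx': 328.3206524647774, 'cy': 205.77909809488781, 'k1': 0.04977122514575007, 'origin': array([ 1.523 , -0.0843,  1.0599]), 'attitude': array([0.6649, 0.5967, 1.3966])}
top {'vertical_fov': 48.8458886834651, 'cx': 312.43341513791336, 'cy': 196.13220822998534, 'k1': -0.012671543149797128, 'origin': array([ 0.324 , -0.0085,  1.4233]), 'attitude': array([ 0.1243, -0.1381, -1.5503])}
wrist {'vertical_fov': 59.75929608767534, 'cx': 316.9274110423504, 'cy': 202.48732785544118, 'k1': -0.07803379612963546, 'origin': array([0.1061, 0.6708, 0.374 ]), 'attitude': array([-0.2501, -0.1882,  1.2951])}
{'clock': 0.15, 'joints': array([-1.4141,  0.4776,  0.0223,  1.5562, -0.0115,  1.1093, -0.0831]), 'qvel': array([-0.0025, -0.0051,  0.0003, -0.0028, -0.0008, -0.0004,  0.0009]), 'tau': array([  0.0028, -59.6925,   1.6103, -28.1494,   0.0126,   0.0065,
        -0.    ]), 'tcp_pos': array([0.1765, 0.6511, 0.2556]), 'orientation': array([-0.4146, -3.1141,  0.0022]), 'contact_force': array([ 0.4125, -1.3577, -0.1277]), 'moment': array([-0.0152, -0.0256, -0.0445]), 'gripper_force': 0.0, 'grip_width': 0.08546655253110623}
```

View pics/scene0.png

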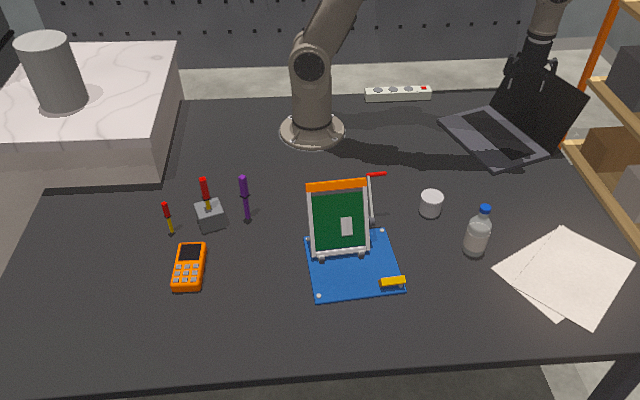

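View pics/top0.png

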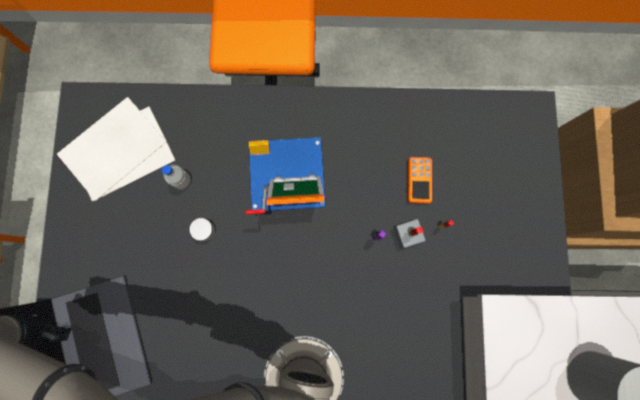

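The rod stands in the grey holder, at scene (205,190) and top (416,231). The frame's rail is at scene (337,185) and top (295,200), the red foot at scene (376,174) and top (256,212), and the notch at scene (393,282) and top (259,147). The purple and small red rods are decoys.

```bash
cat > m.py <<'E'
from h import *
np.set_printoptions(precision=4,suppress=True)
def hsvmask(c,lo,hi,box):
    h=cv2.cvtColor(c["frame"],cv2.COLOR_RGB2HSV); m=cv2.inRange(h,np.array(lo),np.array(hi)); k=np.zeros_like(m); x0,y0,x1,y1=box; k[y0:y1,x0:x1]=m[y0:y1,x0:x1]; return k
def big(m):
    n,l,s,ce=cv2.connectedComponentsWithStats(m); i=1+np.argmax(s[1:,4]); return (l==i).astype(np.uint8)*255,ce[i],s[i]
def rect(m):
    cs,_=cv2.findContours(m,cv2.RETR_EXTERNAL,cv2.CHAIN_APPROX_NONE); p=np.vstack(cs); return cv2.minAreaRect(p),cv2.convexHull(p)
E
python3 - <<'E'
from m import *
S=grab_frame("scene");T=grab_frame("top")
BL=((100,120,60),(125,255,255))
for n,c,b in(("S",S,(280,170,440,320)),("T",T,(230,120,340,240))):
    m=hsvmask(c,*BL,b); y=hsvmask(c,(20,130,90),(34,255,255),b)
    mm=big(m)[0]|big(y)[0] if n=="T" else m
    r,h=rect(big(m)[0]); a=cv2.approxPolyDP(h,3,True)[:,0]
    print(n,"blue",[ (tuple(map(int,p)),onz(c,*p,.01)[:2].round(4).tolist()) for p in a]); print("yellow",big(y)[1:])
    o=hsvmask(c,(5,150,100),(17,255,255),b); r,h=rect(big(o)[0]); print("rail",cv2.boxPoints(r),big(o)[1:])
for n,c,b in(("S",S,(195,170,230,240)),("T",T,(390,210,430,255))):
    red1=hsvmask(c,(0,150,60),(6,255,255),b)|hsvmask(c,(172,150,60),(180,255,255),b)
    print(n,"rod red",big(red1)[1:],rect(big(red1)[0])[0])
    g=hsvmask(c,(0,0,90),(180,60,255),b); r,h=rect(big(g)[0]); print("holder",cv2.approxPolyDP(h,2,True)[:,0].tolist(),r)
for n,c,b in(("S",S,(362,165,395,185)),("T",T,(240,205,267,220))):
    red1=hsvmask(c,(0,150,60),(4,255,255),b)|hsvmask(c,(172,150,60),(180,255,255),b)
    print(n,"foot",big(red1)[1:],cv2.boxPoints(rect(big(red1)[0])[0]).tolist())
c1=cv2.resize(S["frame"][160:310,150:430],None,fx=2.8,fy=2.8,interpolation=cv2.INTER_CUBIC)
c2=cv2.resize(T["frame"][120:260,230:450],None,fx=3.5,fy=3.5,interpolation=cv2.INTER_CUBIC)[:,:]
cv2.imwrite("pics/c1.png",c1[:,:,::-1]);cv2.imwrite("pics/c2.png",c2[:,:,::-1])
E
```

```text
S blue [((384, 227), [0.5122, 0.1765]), ((406, 292), [0.7475, 0.1935]), ((315, 304), [0.7659, -0.042]), ((303, 237), [0.5333, -0.0602])]
yellow (array([392.9792, 280.3021]), array([380, 275,  26,  11, 192], dtype=int32))
rail [[304.5367 182.4834]
 [365.7137 176.2089]
 [366.7599 186.4092]
 [305.5829 192.6838]] (array([335.62  , 184.6637]), array([305, 177,  62,  16, 571], dtype=int32))
T blue [((320, 137), [0.7632, -0.0411]), ((324, 192), [0.5773, -0.0565]), ((252, 208), [0.5206, 0.1759]), ((249, 156), [0.6937, 0.1925]), ((270, 140), [0.7497, 0.125])]
yellow (array([258.4268, 146.4728]), array([248, 140,  21,  14, 239], dtype=int32))
rail [[266.5858 196.9941]
 [322.8012 193.1172]
 [323.3361 200.8734]
 [267.1207 204.7503]] (array([294.8389, 199.064 ]), array([267, 194,  57,  11, 422], dtype=int32))
S rod red (array([203.8487, 187.3947]), array([199, 176,  11,  24, 152], dtype=int32)) ((203.87403869628906, 187.5265350341797), (22.91866683959961, 6.54083251953125), 78.11134338378906)
holder [[217, 197], [223, 212], [199, 219], [195, 202]] ((208.39622497558594, 207.3867950439453), (17.719512939453125, 26.64794921875), 74.05460357666016)
T rod red (array([416.8793, 230.4138]), array([411, 227,  12,   8,  58], dtype=int32)) ((416.74139404296875, 230.60342407226562), (5.013774394989014, 11.698805809020996), 68.19859313964844)
holder [[417, 218], [425, 240], [404, 247], [397, 225]] ((411.2000427246094, 232.60003662109375), (24.66576385498047, 24.66576385498047), 71.56504821777344)
S foot (array([376.3797, 173.4937]), array([366, 171,  21,   6,  79], dtype=int32)) [[365.76239013671875, 172.62376403808594], [385.86138916015625, 170.61387634277344], [386.267333984375, 174.6732940673828], [366.1683349609375, 176.6831817626953]]
T foot (array([255. , 211.5]), array([245, 210,  21,   4,  80], dtype=int32)) [[245.0, 210.0], [265.0, 210.0], [265.0, 213.0], [245.0, 213.0]]
```

View pics/c1.png

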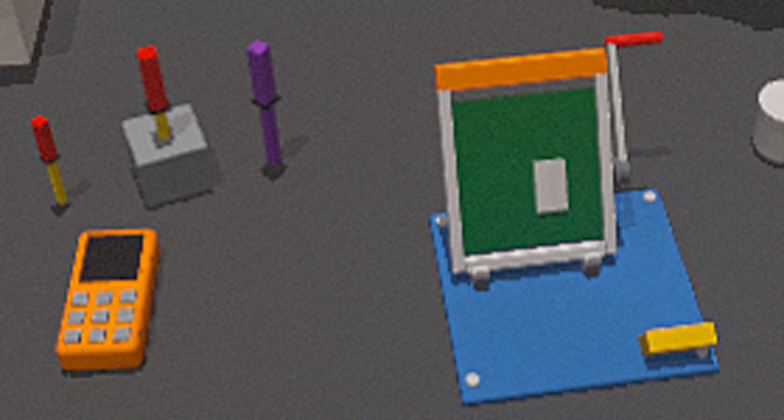

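View pics/c2.png

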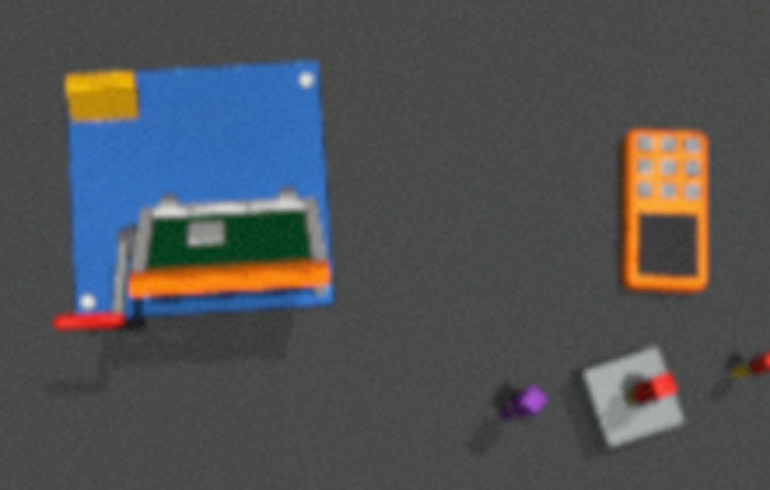

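```bash
python3 - <<'E'
from m import *
S=grab_frame("scene");T=grab_frame("top")
# stand pose: Kabsch on corners
P=np.array([[-95,148],[140,148],[140,-93],[-95,-93]])/1e3
Q=np.array([onz(S,*p,.01)[:2] for p in [(384,227),(406,292),(315,304),(303,237)]])
a=P-P.mean(0);b=Q-Q.mean(0);th=np.arctan2((a[:,0]*b[:,1]-a[:,1]*b[:,0]).sum(),(a*b).sum())
Rm=np.array([[np.cos(th),-np.sin(th)],[np.sin(th),np.cos(th)]]);o=Q.mean(0)-Rm@P.mean(0)
print("stand",o,th); W=lambda x,y,z:np.r_[o+Rm@[x,y],z]
print("T corner C",onz(T,320,137,.01),W(.14,-.093,.01))
# checks
x,e=tri(ray(S,376.2,173.5),ray(T,255,211.5)); print("foot mid tri",x,e,"model",W(-.1213,.1205,.190))
x,e=tri(ray(S,335.6,184.5),ray(T,295,199)); print("rail tri",x,e,"model",W(-.0935,0,.191))
for c,n in((S,"S"),(T,"T")):
  print(n,"proj model foot",proj(c,W(-.1213,.1205,.190)),"rail ends",proj(c,W(-.0935,.081,.191)),proj(c,W(-.0935,-.081,.191)))
# holder
hc=np.array([onz(T,*p,.06)[:2] for p in [(417.5,218),(425.5,240.5),(404,247.5),(396.5,225)]]); print("holder T",hc.mean(0),np.linalg.norm(np.roll(hc,-1,0)-hc,axis=1),[np.arctan2(*(d[::-1])) for d in np.roll(hc,-1,0)-hc])
x,e=tri(ray(S,203.85,187.4),ray(T,416.8,230.4)); print("rod handle tri",x,e)
for c in(S,T): print("proj",proj(c,[*hc.mean(0),.135]),proj(c,[*hc.mean(0),.17]))
s=telemetry.get_obs(); print(R.from_rotvec(s["orientation"]).as_matrix(),s["tcp_pos"])
E
```

```text
stand [0.6195 0.0378] 0.07932949109901408
T corner C [ 0.7632 -0.0411  0.01  ] [ 0.7664 -0.0439  0.01  ]
foot mid tri [0.4856 0.1439 0.1915] [np.float64(0.0004444045025184068), np.float64(0.0004444045025183938)] model [0.489  0.1483 0.19  ]
rail tri [0.523  0.0311 0.1923] [np.float64(0.00047773529424101395), np.float64(0.0004777352942410552)] model [0.5263 0.0303 0.191 ]
S proj model foot [377.7996 174.6724] rail ends [365.7589 182.5239] [304.9897 188.8647]
T proj model foot [253.3984 210.3354] rail ends [266.9038 199.7132] [323.9741 196.2219]
holder T [ 0.4447 -0.3261] [0.0735 0.0709 0.0728 0.07  ] [np.float64(-2.8202072391525297), np.float64(1.895434687329387), np.float64(0.30887676140491893), np.float64(-1.2358204291476833)]
rod handle tri [ 0.4448 -0.3255  0.1381] [np.float64(3.534653500994405e-05), np.float64(3.534653500988236e-05)]
proj [203.8237 188.2362] [201.7436 178.518 ]
proj [416.7615 230.5347] [419.7428 229.4377]
[[-0.9652  0.2617 -0.    ]
 [ 0.2617  0.9652 -0.0004]
 [-0.0001 -0.0004 -1.    ]] [0.1766 0.6514 0.2561]
```

```bash
cat > p.py <<'E'
from m import *
# shares for world target pos & tool-y azimuth (tool down), from measured pose or given pose
def tgt(pos,az,frm=None):
    s=telemetry.get_obs()
    if frm is None: p,Rc=s["tcp_pos"],R.from_rotvec(s["orientation"])
    else: p,Rc=np.array(frm[0]),down(frm[1])
    d=Rc.inv().apply(np.array(pos)-p)/.25; t=(Rc.inv()*down(az)).as_rotvec()/np.pi
    return d.round(4).tolist(),t.round(4).tolist()
def down(az):
    y=np.array([np.cos(az),np.sin(az),0]);z=np.array([0,0,-1.]); return R.from_matrix(np.c_[np.cross(y,z),y,z])
E
python3 - <<'E'
from p import *
w=[((.37,.5,.33),1.0),((.52,.27,.33),.6),((.56,.03,.33),.32),((.51,-.2,.33),.32),((.4447,-.3257,.25),.32)]
print(tgt(*w[0]))
for a,b in zip(w,w[1:]): print(tgt(*b,frm=a))
E
```

```text
([-0.905, -0.3821, -0.2955], [-0.0001, 0.0, 0.0974])
([-1.002, -0.45, 0.0], [0.0, 0.0, 0.1273])
([-0.8827, -0.41, 0.0], [0.0, 0.0, 0.0891])
([-0.8104, -0.4792, 0.0], [0.0, 0.0, 0.0])
([-0.3951, -0.4061, 0.32], [0.0, 0.0, 0.0])
```

>>> apply_moves([
  [[-0.3, -0.13, -0.295], [0, 0, 0.03]],
  [[-0.905, -0.382, -0.295], [0, 0, 0.0974]],
  [[-0.905, -0.382, -0.295], [0, 0, 0.0974]],
  [[-0.905, -0.382, -0.295], [0, 0, 0.0974]],
  [[-0.905, -0.382, -0.295], [0, 0, 0.0974]],
])

```text
clock: 0.98
tcp_pos: [0.3751, 0.4962, 0.3313]
orientation: [0.896, 3.008, 0.001]
contact_force: [-1.3, 0.3, 0.2]
grip_width: 0.0856
gripper_force: 0.0
```

>>> apply_moves([
  [[-1, -0.45, 0], [0, 0, 0.1273]],
  [[-1, -0.45, 0], [0, 0, 0.1273]],
  [[-1, -0.45, 0], [0, 0, 0.1273]],
  [[-1, -0.45, 0], [0, 0, 0.1273]],
  [[-1, -0.45, 0], [0, 0, 0.1273]],
])

```text
clock: 1.6
tcp_pos: [0.5214, 0.2666, 0.3303]
orientation: [1.472, 2.774, -0.0]
contact_force: [0.1, -0.1, -0.4]
grip_width: 0.0857
gripper_force: 0.0
```

>>> apply_moves([
  [[-0.883, -0.41, 0], [0, 0, 0.0891]],
  [[-0.883, -0.41, 0], [0, 0, 0.0891]],
  [[-0.883, -0.41, 0], [0, 0, 0.0891]],
  [[-0.883, -0.41, 0], [0, 0, 0.0891]],
  [[-0.883, -0.41, 0], [0, 0, 0.0891]],
])

```text
clock: 2.22
tcp_pos: [0.5599, 0.0252, 0.3304]
orientation: [1.848, 2.538, -0.001]
contact_force: [1.6, 0.1, -0.2]
grip_width: 0.0853
gripper_force: 0.0
```

>>> apply_moves([
  [[-0.81, -0.479, 0], [0, 0, 0]],
  [[-0.81, -0.479, 0], [0, 0, 0]],
  [[-0.81, -0.479, 0], [0, 0, 0]],
  [[-0.81, -0.479, 0], [0, 0, 0]],
  [[-0.81, -0.479, 0], [0, 0, 0]],
])

```text
clock: 2.85
tcp_pos: [0.5087, -0.2025, 0.3303]
orientation: [1.846, 2.541, -0.001]
contact_force: [0.2, 0.3, 0.0]
grip_width: 0.0856
gripper_force: 0.0
```

>>> apply_moves([
  [[-0.395, -0.406, 0.32], [0, 0, 0]],
  [[-0.395, -0.406, 0.32], [0, 0, 0]],
  [[-0.395, -0.406, 0.32], [0, 0, 0]],
  [[-0.395, -0.406, 0.32], [0, 0, 0]],
])

```text
clock: 3.35
tcp_pos: [0.4434, -0.3251, 0.2485]
orientation: [-1.84, -2.543, 0.001]
contact_force: [0.3, 0.4, -0.9]
grip_width: 0.0851
gripper_force: 0.0
```

```bash
python3 - <<'E'
from p import *
c=grab_frame("wrist"); save(c,"w1")
b=(0,0,640,400)
m=hsvmask(c,(0,150,60),(6,255,255),b)|hsvmask(c,(172,150,60),(180,255,255),b)
bm,ce,st=big(m); print(ce,st)
print("expected top center",proj(c,[.4447,-.3257,.17]),"lower handle",proj(c,[.4447,-.3257,.1]))
s=telemetry.get_obs();print(s["tcp_pos"],s["joints"])
E
```

```text
[318.4218 211.9505] [ 305  185   29   53 1394]
expected top center [318.8097 227.0373] lower handle [318.6249 195.992 ]
[ 0.445  -0.324   0.2493] [-0.0253  0.3265  0.6765  1.8966 -0.2411  1.0019  1.0776]
```

View pics/w1.png

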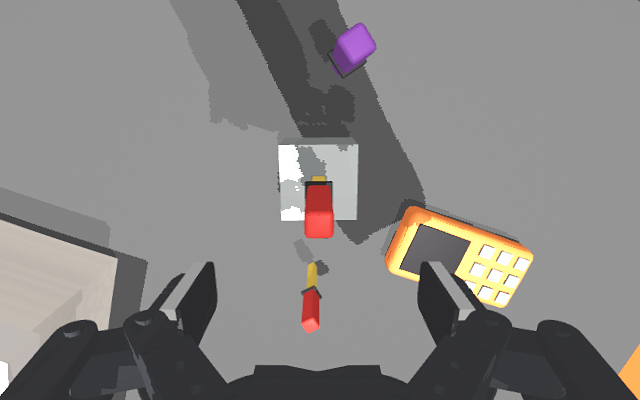

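>>> apply_moves([
  [[0, 0, 0.2], [0, 0, 0]],
  [[0, 0, 0.41], [0, 0, 0]],
  [[0, 0, 0.41], [0, 0, 0]],
  [[0, 0, 0.41], [0, 0, 0]],
])

```text
clock: 3.9
tcp_pos: [0.4464, -0.3249, 0.1493]
orientation: [1.835, 2.547, 0.001]
contact_force: [0.4, -0.3, 0.6]
grip_width: 0.0853
gripper_force: 0.0
```

>>> apply_moves([
  [[0, 0, 0], [0, 0, 0]],
  [[0, 0, 0], [0, 0, 0]],
  [[0, 0, 0], [0, 0, 0]],
  [[0, 0, 0], [0, 0, 0]],
  [[0, 0, 0], [0, 0, 0]],
  [[0, 0, 0], [0, 0, 0]],
  [[0, 0, 0], [0, 0, 0]],
  [[0, 0, 0], [0, 0, 0]],
], jaw=-1, newtons=70)

```text
clock: 4.9
tcp_pos: [0.4446, -0.3256, 0.148]
orientation: [1.839, 2.547, 0.0]
contact_force: [-0.9, 0.7, 5.1]
grip_width: 0.0169
gripper_force: 68.4
```

>>> apply_moves([
  [[0, 0, -0.06], [0, 0, 0]],
  [[0, 0, -0.12], [0, 0, 0]],
  [[0, 0, -0.2], [0, 0, 0]],
  [[0, 0, -0.3], [0, 0, 0]],
  [[0, 0, -0.5], [0, 0, 0]],
  [[0, 0, -0.68], [0, 0, 0]],
  [[0, 0, -0.68], [0, 0, 0]],
  [[0, 0, -0.68], [0, 0, 0]],
])

```text
clock: 5.9
tcp_pos: [0.4441, -0.3249, 0.3175]
orientation: [-1.838, -2.547, -0.001]
contact_force: [-0.7, 0.5, 0.0]
grip_width: 0.0175
gripper_force: 68.7
```

```bash
python3 - <<'E'
from p import *
S=grab_frame("scene");T=grab_frame("top");save(S,"s2");save(grab_frame("wrist"),"w2")
s=telemetry.get_obs();p=s["tcp_pos"];print(p,s["contact_force"],s["grip_width"])
# yellow shank in scene near expected rod
for c in(S,T):
    e=proj(c,[p[0],p[1],p[2]-.006-.132]);q=proj(c,[p[0],p[1],p[2]-.006-.042]); print("tip,exp",e,"shank top exp",q)
    x,y=e.astype(int); m=hsvmask(c,(20,120,60),(34,255,255),(max(x-25,0),max(y-50,0),x+25,y+25))
    bm,ce,st=big(m); print(ce,st, rect(bm)[0])
o=np.array([.6175,.0370]);th=.0793;Rm=np.array([[np.cos(th),-np.sin(th)],[np.sin(th),np.cos(th)]])
W=lambda x,y,z:np.r_[o+Rm@[x,y],z]
w=[((.4447,-.3257,.318),.32),((.46,-.1,.34),.08),(W(-.165,.125,.34),.08),(W(-.165,.125,.306),.08)]
w=[w[0],((.42,-.1,.34),.08),(W(-.18,.125,.34),.08),(W(-.18,.125,.300),.08)]
for a in w: print(a)
for a,b in zip(w,w[1:]): print(tgt(*b,frm=a))
E
```

```text
[ 0.4438 -0.3247  0.3163] [-0.4965  0.0842 -1.4759] 0.017329566807307815
tip,exp [201.7836 175.9207] shank top exp [196.0327 149.0458]
[198.9669 163.6446] [195 151   9  26 121] ((198.94232177734375, 163.71153259277344), (25.29897689819336, 4.706786632537842), 78.69007110595703)
tip,exp [420.0042 229.461 ] shank top exp [428.5574 226.3225]
[421.8095 228.6667] [419 227   6   4  21] ((421.5, 228.5), (3.0, 5.0), 90.0)
((0.4447, -0.3257, 0.318), 0.32)
((0.42, -0.1, 0.34), 0.08)
(array([0.4282, 0.1473, 0.34  ]), 0.08)
(array([0.4282, 0.1473, 0.3   ]), 0.08)
([0.888, 0.1902, -0.088], [0.0, 0.0, 0.0764])
([0.9836, 0.1116, 0.0], [0.0, 0.0, 0.0])
([0.0, 0.0, 0.16], [0.0, 0.0, 0.0])
```

View pics/s2.png

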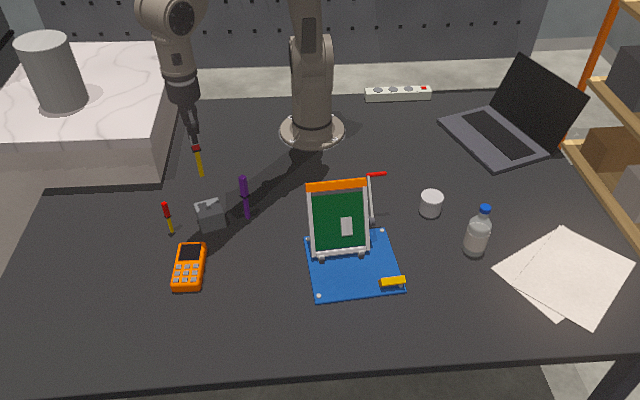

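>>> apply_moves([
  [[0.2, 0.06, -0.09], [0, 0, 0.02]],
  [[0.863, 0.266, -0.09], [0, 0, 0.0764]],
  [[0.863, 0.266, -0.09], [0, 0, 0.0764]],
  [[0.863, 0.266, -0.09], [0, 0, 0.0764]],
  [[0.863, 0.266, -0.09], [0, 0, 0.0764]],
  [[0.863, 0.266, -0.09], [0, 0, 0.0764]],
])

```text
clock: 6.8
tcp_pos: [0.4393, -0.0998, 0.3395]
orientation: [-2.13, -2.308, 0.002]
contact_force: [1.0, -0.0, -1.2]
grip_width: 0.0173
gripper_force: 68.7
```

>>> apply_moves([
  [[0.2, 0.01, 0], [0, 0, 0]],
  [[0.968, 0.037, 0], [0, 0, 0]],
  [[0.968, 0.037, 0], [0, 0, 0]],
  [[0.968, 0.037, 0], [0, 0, 0]],
  [[0.968, 0.037, 0], [0, 0, 0]],
  [[0.968, 0.037, 0.08], [0, 0, 0]],
  [[0.968, 0.037, 0.168], [0, 0, 0]],
  [[0.968, 0.037, 0.168], [0, 0, 0]],
])

```text
clock: 7.8
tcp_pos: [0.4292, 0.1399, 0.2965]
orientation: [-2.134, -2.304, 0.007]
contact_force: [-0.1, 0.3, 0.1]
grip_width: 0.0175
gripper_force: 68.6
```

```bash
python3 - <<'E'
from p import *
S=grab_frame("scene");T=grab_frame("top")
s=telemetry.get_obs();p=s["tcp_pos"];print(p,s["contact_force"],s["joints"],R.from_rotvec(s["orientation"]).as_matrix())
a=cv2.resize(S["frame"][120:260,290:440],None,fx=3,fy=3,interpolation=cv2.INTER_CUBIC);b=cv2.resize(T["frame"][120:260,220:345],None,fx=3,fy=3,interpolation=cv2.INTER_CUBIC)
cv2.imwrite("pics/c3.png",np.hstack([a,b[:a.shape[0]]])[:,:800,::-1])
E
```

```text
[0.4302 0.1411 0.2984] [-0.2848  0.908  -0.6217] [-0.7517  0.051   0.3112  2.0265 -0.0174  1.0668 -0.3551] [[-0.0774  0.997  -0.    ]
 [ 0.997   0.0774 -0.0004]
 [-0.0004 -0.     -1.    ]]
```

View pics/c3.png

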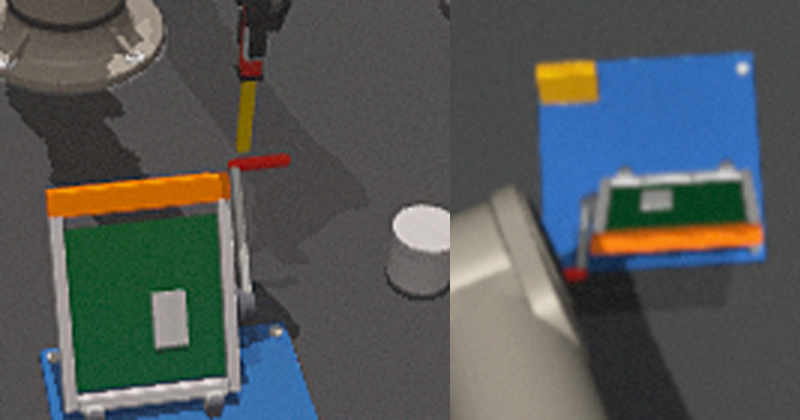

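The rod tip (scene crop (245,150)) is behind the foot bar, mid-length (230–290). I'll push along the stand's x.

>>> apply_moves([
  [[0, 0.08, 0], [0, 0, 0]],
  [[0, 0.14, 0], [0, 0, 0]],
  [[0, 0.18, 0], [0, 0, 0]],
  [[0, 0.22, 0], [0, 0, 0]],
  [[0, 0.26, 0], [0, 0, 0]],
  [[0, 0.3, 0], [0, 0, 0]],
  [[0, 0.34, 0], [0, 0, 0]],
  [[0, 0.38, 0], [0, 0, 0]],
  [[0, 0.42, 0], [0, 0, 0]],
  [[0, 0.46, 0], [0, 0, 0]],
])

```text
clock: 9.15
tcp_pos: [0.5449, 0.1517, 0.298]
orientation: [2.131, 2.309, 0.0]
contact_force: [-0.7, -0.2, -0.5]
grip_width: 0.0176
gripper_force: 68.7
```

>>> apply_moves([
  [[0, 0.04, 0], [0, 0, 0]],
  [[0, 0.08, 0], [0, 0, 0]],
  [[0, 0.12, 0], [0, 0, 0]],
  [[0, 0.16, 0], [0, 0, 0]],
  [[0, 0.18, 0], [0, 0, 0]],
  [[0, 0.18, 0], [0, 0, 0]],
  [[0, 0.18, 0], [0, 0, 0]],
  [[0, 0.18, 0], [0, 0, 0]],
  [[0, 0.18, 0], [0, 0, 0]],
  [[0, 0.18, 0], [0, 0, 0]],
])

```text
clock: 10.4
tcp_pos: [0.5889, 0.1553, 0.2981]
orientation: [-2.131, -2.309, -0.0]
contact_force: [-0.1, 0.5, -1.0]
grip_width: 0.0173
gripper_force: 68.7
```

```bash
python3 - <<'E'
from p import *
S=grab_frame("scene");T=grab_frame("top")
s=telemetry.get_obs();p=s["tcp_pos"];print(p,s["contact_force"],s["grip_width"])
a=cv2.resize(S["frame"][120:310,280:440],None,fx=2.5,fy=2.5,interpolation=cv2.INTER_CUBIC);b=cv2.resize(T["frame"][100:290,200:360],None,fx=2.5,fy=2.5,interpolation=cv2.INTER_CUBIC)
cv2.imwrite("pics/c4.png",np.hstack([a,b])[:,:,::-1])
E
```

```text
[0.589  0.1553 0.2981] [ 0.4587 -0.4219 -1.0724] 0.017017840360893828
```

View pics/c4.png

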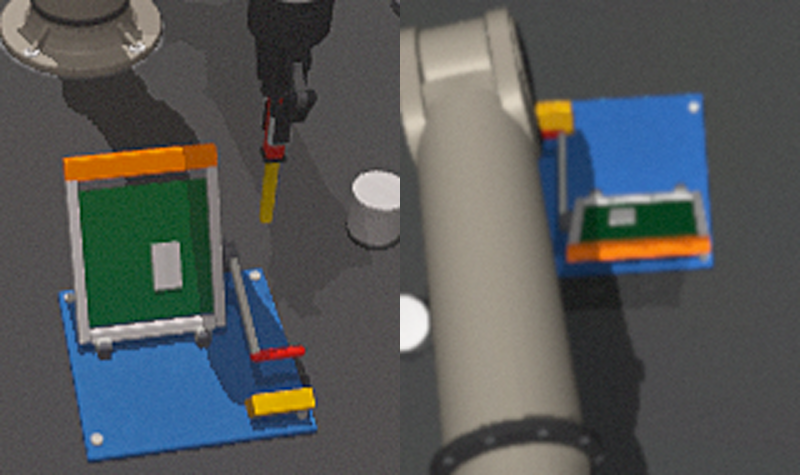

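Kickstand is down: the foot bar is at scene crop (278,352), just before the notch, with the frame still leaning. I'll retract, move to behind the rail's middle and lower slightly.

>>> apply_moves([
  [[0, -0.2, 0], [0, 0, 0]],
  [[0, -0.4, 0], [0, 0, 0]],
  [[0, -0.59, 0], [0, 0, 0]],
  [[0, -0.59, 0], [0, 0, 0]],
  [[-0.24, -0.59, 0.03], [0, 0, 0]],
  [[-0.48, -0.59, 0.052], [0, 0, 0]],
  [[-0.48, -0.59, 0.052], [0, 0, 0]],
  [[-0.48, -0.59, 0.052], [0, 0, 0]],
])

```text
clock: 11.5
tcp_pos: [0.4524, 0.0241, 0.2853]
orientation: [2.131, 2.308, 0.001]
contact_force: [0.2, 0.0, -0.7]
grip_width: 0.0173
gripper_force: 69.0
```

>>> apply_moves([
  [[0, 0.08, 0], [0, 0, 0]],
  [[0, 0.15, 0], [0, 0, 0]],
  [[0, 0.19, 0], [0, 0, 0]],
  [[0, 0.22, 0], [0, 0, 0]],
  [[0, 0.25, 0], [0, 0, 0]],
  [[0, 0.28, 0], [0, 0, 0]],
  [[0, 0.31, 0], [0, 0, 0]],
  [[0, 0.34, 0], [0, 0, 0]],
  [[0, 0.37, 0], [0, 0, 0]],
  [[0, 0.4, 0], [0, 0, 0]],
])

```text
clock: 12.75
tcp_pos: [0.5519, 0.0319, 0.2851]
orientation: [2.13, 2.309, 0.0]
contact_force: [-2.0, -0.3, 0.0]
grip_width: 0.0174
gripper_force: 69.2
```

>>> apply_moves([
  [[0, 0.03, 0], [0, 0, 0]],
  [[0, 0.06, 0], [0, 0, 0]],
  [[0, 0.09, 0], [0, 0, 0]],
  [[0, 0.11, 0], [0, 0, 0]],
  [[0, 0.13, 0], [0, 0, 0]],
  [[0, 0.15, 0], [0, 0, 0]],
  [[0, 0.165, 0], [0, 0, 0]],
  [[0, 0.175, 0], [0, 0, 0]],
  [[0, 0.18, 0], [0, 0, 0]],
  [[0, 0.18, 0], [0, 0, 0]],
])

```text
clock: 14.0
tcp_pos: [0.5961, 0.0354, 0.285]
orientation: [-2.131, -2.309, 0.0]
contact_force: [-1.0, -0.4, -1.4]
grip_width: 0.0168
gripper_force: 69.1
```

>>> apply_moves([
  [[0, 0.006, 0], [0, 0, 0]],
  [[0, 0.012, 0], [0, 0, 0]],
  [[0, 0.012, 0], [0, 0, 0]],
  [[0, 0.012, 0], [0, 0, 0]],
])

```text
clock: 14.5
tcp_pos: [0.5991, 0.0356, 0.285]
orientation: [-2.131, -2.309, -0.0]
contact_force: [-0.4, -0.3, -0.6]
grip_width: 0.017
gripper_force: 69.1
```

>>> apply_moves([
  [[0, 0.006, 0], [0, 0, 0]],
  [[0, 0.012, 0], [0, 0, 0]],
  [[0, 0.012, 0], [0, 0, 0]],
])

```text
clock: 14.88
tcp_pos: [0.6023, 0.0359, 0.285]
orientation: [2.131, 2.309, 0.0]
contact_force: [-1.2, -0.2, -0.2]
grip_width: 0.0171
gripper_force: 69.1
```

>>> apply_moves([
  [[0, 0.004, 0], [0, 0, 0]],
  [[0, 0.008, 0], [0, 0, 0]],
  [[0, 0.008, 0], [0, 0, 0]],
])

```text
clock: 15.25
tcp_pos: [0.6042, 0.036, 0.285]
orientation: [-2.131, -2.309, 0.0]
contact_force: [-0.5, -0.4, 0.4]
grip_width: 0.0168
gripper_force: 69.1
```

```bash
cat > f.py <<'E'
from p import *
F=[]
for _ in range(6):
    c=grab_frame("scene"); s=telemetry.get_obs(); F.append(s["contact_force"])
print(np.mean(F,0),np.std(F,0),s["tcp_pos"],s["clock"])
b=(280,120,440,320); o=big(hsvmask(c,(5,150,100),(17,255,255),b)); print("rail",o[1:])
cv2.imwrite("pics/f.png",cv2.resize(c["frame"][120:310,280:440],None,fx=3,fy=3,interpolation=cv2.INTER_CUBIC)[:,:,::-1])
E
python3 f.py
```

```text
[-0.7909  0.1627 -0.2724] [0.4462 0.3744 0.6017] [0.6041 0.036  0.285 ] 15.55
rail (array([342.3189, 201.6842]), array([310, 193,  66,  17, 646], dtype=int32))
```

>>> apply_moves([
  [[0, 0.004, 0], [0, 0, 0]],
  [[0, 0.008, 0], [0, 0, 0]],
  [[0, 0.008, 0], [0, 0, 0]],
])

```text
clock: 15.92
tcp_pos: [0.6055, 0.0361, 0.2849]
orientation: [-2.13, -2.308, 0.002]
contact_force: [-4.3, -0.4, 1.9]
grip_width: 0.0171
gripper_force: 69.4
```

```bash
python3 f.py
```

```text
[-5.2827 -0.1727  2.186 ] [0.307  0.4529 0.2845] [0.6055 0.0361 0.2849] 16.225
rail (array([342.3646, 202.0078]), array([310, 194,  66,  17, 639], dtype=int32))
```

>>> apply_moves([
  [[0, 0.004, 0], [0, 0, 0]],
  [[0, 0.008, 0], [0, 0, 0]],
  [[0, 0.008, 0], [0, 0, 0]],
])

```text
clock: 16.6
tcp_pos: [0.6064, 0.0361, 0.2847]
orientation: [-2.129, -2.306, 0.005]
contact_force: [-9.3, -0.5, 5.2]
grip_width: 0.0169
gripper_force: 69.7
```

```bash
python3 f.py
```

```text
[-9.4218 -0.588   4.8714] [0.2047 0.3654 0.1957] [0.6063 0.0361 0.2848] 16.9
rail (array([342.5578, 202.1594]), array([310, 194,  66,  17, 640], dtype=int32))
```

>>> apply_moves([
  [[0, -0.003, 0], [0, 0, 0]],
  [[0, -0.006, 0], [0, 0, 0]],
  [[0, -0.006, 0], [0, 0, 0]],
  [[0, -0.006, 0], [0, 0, 0]],
  [[0, -0.006, 0], [0, 0, 0]],
])

```text
clock: 17.52
tcp_pos: [0.6058, 0.0361, 0.2848]
orientation: [-2.13, -2.307, 0.002]
contact_force: [-5.4, -0.1, 2.5]
grip_width: 0.017
gripper_force: 69.5
```

```bash
python3 f.py
```

```text
[-6.048  -0.3983  2.3047] [0.3913 0.4161 0.3275] [0.6057 0.0361 0.2848] 17.825
rail (array([342.4945, 202.0942]), array([310, 194,  66,  17, 637], dtype=int32))
```

View pics/f.png

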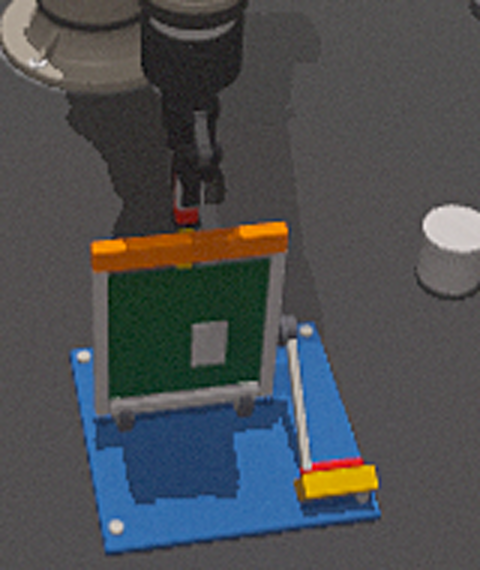

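The frame stands upright, with the foot (crop (333,466)) on the notch and the rod pressing the rail at about 6 N. I'll hand it in.

```bash
python3 -c "
from bench import job
print(job.hand_in())"
```

```text
the job is handed in; nothing more can be done
None
```

I handed the job in at about 18 s on the robot's clock: the frame stands upright with the kickstand down and its foot on the notch, and the gripped rod is still pushing the rail at about 6 N; the hand-in call returned no verdict.

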